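# Hook a salvaged module forward to the tape

### The arm

A 7-joint arm with a two-finger parallel gripper is mounted at the origin on the work surface. World frame = base frame: x ahead of the robot, y to its left, z up, the work surface at z = 0. Lengths are in m, angles in rad, forces in N, time in s.
With the tool pointing down it reaches from about 0.425 to 0.925 m from the base axis. Payload 6.8 kg.
Tool frame: the origin (TCP) lies on the centre line of the jaws, within the pads' length; the fingertips stand bot.tip_reach ahead of it and the grasp point (between the pads) lies 3 mm ahead of it (bot.tip_reach is the distance from the TCP to the fingertips, in m); z points along the fingers, y is the line along which they close (so a half turn about z gives the same grasp; the last joint's range is limited). The gripper opens to 85 mm and grips with 20 to 120 N. Pads are 22 mm wide; open, the fingers measure 114 mm over their backs; the gripper's body (76 mm by 85 mm) begins 54 mm behind the grasp point. The pads swing forward as they close: fully open they stand 13 mm farther back than shut.
Start: joints at [-1.302, 0.477, 0.022, 1.555, -0.011, 1.109, -0.083], TCP at [0.248, 0.628, 0.253] pointing down, gripper open.
Joint ranges: [-2.96, 2.96], [-0.34, 2.1], [-1.41, 1.46], [0.24, 2.44], [-1.37, 4.51], [0.17, 1.92], [-2.96, 2.96]. Speed limits (rad/s): [2.39, 2.39, 3.14, 3.14, 3.14, 3.14, 3.14].

### API

Orientations are given as a unit quaternion [w, x, y, z].
In Python, from station import bot gives the robot as it stands.
- The arm moves only by the tool jog_arm, never from a script. Its argument "deltas" is a list of rows, each a list of 7 numbers: the shift along the world's x, y, z in m, then the turn, a rotation vector about the world's x, y, z in rad, then the opening, from 0 (shut) to 1 (fully open). In form: [[x, y, z, rx, ry, rz, grip], ...]. A call has 1 to 10 rows; each row shifts and turns the commanded pose from where the row before left it; what a row does not reach is not made up. A row lasts 1/10 s, in which the tool goes at most 50 mm and 8.59 degrees, less where a joint would pass 70% of its speed; a pose out of reach is approached as far as the arm can. A call with a gripper value outside its range is refused whole. The fingers move at their own pace and stop on an object; "newtons" is the grip in N (left out, the last holds). Time passes only in rows, so rows that do not move let the fingers close. It gives the time, the measured TCP pose, the force, the opening and the grip force at its end, in the units of the state.
- bot.get_obs(): the state, without advancing time (a new reading comes with each control period).
- bot.read_camera(name): name is "side" or "top" or "wrist"; returns a dict with "img" (420x560x3 uint8, red, green, blue), "K" (3x3 intrinsics, pixels), "eye" and "attitude" of the camera in the world. Camera axes: x right, y down, z forward; pixel columns grow to the right and rows downward; lengths in m; the calibration is good to about 2 mm. A picture is of the moment at which its call begins. There is no depth.
- bot.hand_in(): hands the job in; it is judged then, once.
The state is a dict: "t": time; "q": joint angles; "joint_vel": joint speeds; "joint_torque": joint torques, N m; "eef_pos": TCP position; "tool_rot": TCP orientation; "contact_force": force on the tool from outside, world axes, zero at the start; "torque": the same for the moment, N m; "gripper_width": opening from 0.0 (shut) to 1.0 (fully open); "grasp_force": force on a finger pad.
Only numpy, scipy, OpenCV 4.12 (cv2) and the standard library are available. Lean on these libraries where they do the work, as an engineer would, in place of code of your own. Each camera call takes 0.05 s, during which the arm holds its last target. There are 200 camera calls.

### The job

Three salvaged electronics modules stand at the back of the sorting bench. Pick up the drag hook by its wooden grip, hook its bent end behind the carrying handle of the module that has one single handle across its top, and drag that module, flat on the bench and without touching it with the gripper, towards the robot until its front edge lies on the strip of tape. Then unhook and lay the hook down on the bench without dropping it; leave the module on the tape and everything else where it was.

Things in the scene. Friction and masses are not known exactly. Their poses are not given: they have to be found in the camera images.
- hook: Drag hook, 0.2 kg, flat on the bench left or right of the work, bent end away from the robot. Dark wooden grip 90 long (x), 24 wide (y), 46 mm high; origin: centre of its underside, z up. An 8 mm steel rod runs from its +x end, centre line 41 mm above the underside (lower side 37), bent straight down at x = 115 mm, ending 3 mm above underside level.
- hook_tip (a point): Lower end of the bent-down rod of the drag hook, at (115, 0, 3) mm in the hook's frame, on the rod's centre line.
- module: The module to fetch: plated steel chassis 130 deep (x), 90 wide (y), 36 mm high, 0.5 to 0.9 kg, heavier at the rear; slides, friction 0.5 to 0.7. Origin: centre of its underside, front faces -x. Only one with a single handle across its top: 10 mm round bar along y at x = -40 mm, centre 66 mm above the bench, on posts at y = -35 and +35 mm; the top is clear behind it.
- module_front (a point): Middle of the lower front edge of that module, at (-65, 0, 0) mm in its frame.
- tape: Strip of pale tape stuck on the bench, 50 wide (x) by 460 mm long (y), less than 1 mm thick, nothing to bump into. Origin at its centre; its x axis points across the strip, roughly away from the robot.
- finned: Plated steel chassis, 130 deep (x) by 90 wide (y) by 36 mm high, with seven black cooling fins on top, up to 62 mm high; no handle. Leave alone. Origin at the centre of its underside.
- twin: Plated steel chassis, 130 deep (x) by 90 wide (y) by 36 mm high, with two steel side handles on top that run front to back (bars along x at y = -32 and +32 mm, top 66 mm high). Leave alone. Origin at the centre of its underside.
- coil: Small transformer, 50 by 44 by 46 mm high, copper winding on a dark core, on the side of the bench opposite to the drag hook. Leave alone. Origin at the centre of its underside.
Not all that is in view belongs to the job. There is more than one size of the hook; the one meant has the size given above.

How it is judged:
On the way, in this order (a step that is already met when the one before it is completed fails the run):
1. the held hook's bent end is behind the module's handle, between its posts and below the bar's centre (x of hook_tip in the frame of module between -0.04 and 0.02 m and y of hook_tip in the frame of module between -0.033 and 0.033 m and z of hook_tip in the frame of module between 0.03 and 0.066 m and contact force between any of the fingers, the arm and hook above 0.5 N), for 0.2 s.
2. the module's front edge is on the tape, with the held hook still behind its handle (all of step 1 and x of module_front in the frame of tape between -0.025 and 0.025 m), for 0.1 s.
At the end, for the whole second after the job is handed in: The middle of the module's lower front edge lies on the tape (within 25 mm of the tape's centre line), the module flat and still; the drag hook lies still on the bench (its origin below 30 mm and its tip below 60 mm) (x of module_front in the frame of tape between -0.025 and 0.025 m and angle between module's own z axis and vertical below 0.1 rad and linear speed of each of module, hook below 0.02 m/s and height (world z) of hook below 0.03 m and height (world z) of hook_tip below 0.06 m); the robot touches nothing.
It fails at once if another module or the transformer was moved by more than 20 mm (distance of any of finned, twin, coil from where it was at the start of the episode above 0.02 m).
It fails at once if the gripper or arm touched the module to be dragged (over 2 N) (contact force between any of the fingers, the arm and module above 2 N).
It fails at once if the module was lifted or tipped (by more than about 17 degrees or 20 mm) (angle between module's own z axis and vertical above 0.3 rad or height (world z) of module above 0.02 m).
It fails at once if the drag hook was dropped on the bench (height (world z) of hook below 0.04 m and linear speed of hook above 0.7 m/s).
It also fails if it takes over 51 s, if anything falls off the work surface, if the arm or the gripper's body presses on something with over 40 N, if the wrist force passes 120 N, or if a joint passes its speed limit or range.

## Working session

There is one attempt and no reset: what is moved stays moved. The work goes in short steps, Python scripts to look and compute and a tool call to move; the robot and the scene stay as the last step left them, time stands still between calls to the robot, and variables do not carry over. Pictures are saved under pics/ and viewed, at most 10 in all, crops included, and the job is handed in when it is done.

Besides the shell and the picture viewer there is one more tool, called after "Emit:" as name(argument=value, ...), one argument or row to a line, values as JSON. jog_arm: Moves the arm, as the interface text tells. Its arguments: {"type":"object","properties":{"deltas":{"type":"array"},"newtons":{"type":"number"}},"required":["deltas"]}

```bash
mkdir -p pics
cat > h.py <<'E'
import numpy as np, cv2
from station import bot
from scipy.spatial.transform import Rotation as R
def cam(n):
    c=bot.read_camera(n); c={**c}
    a=np.array(c["attitude"],float); c["R"]=a if a.shape==(3,3) else R.from_quat(a[[1,2,3,0]]).as_matrix()
    return c
def save(c,f,box=None,s=1):
    im=c["img"][...,::-1]
    if box: im=im[box[1]:box[3],box[0]:box[2]]
    cv2.imwrite(f"pics/{f}.png",cv2.resize(im,None,fx=s,fy=s,interpolation=cv2.INTER_CUBIC))
def ray(c,u,v,z):
    d=c["R"]@np.linalg.solve(c["K"],[u,v,1.]); e=np.array(c["eye"]); return e+d*(z-e[2])/d[2]
def proj(c,p):
    q=c["K"]@(c["R"].T@(np.array(p)-c["eye"])); return q[:2]/q[2]
E
python3 - <<'E'
from h import *
o=bot.get_obs(); print(o, bot.tip_reach)
ims=[]
for n in ("top","side"):
    c=cam(n); print(n,c["eye"],c["attitude"],c["K"][0]); save(c,n+"0")
    np.save(n+"0.npy",c,allow_pickle=True)
E
```

```text
{'t': 0.0, 'q': array([-1.30209622,  0.47778411,  0.02234677,  1.55648044, -0.01155637,
        1.10928286, -0.08311338]), 'joint_vel': array([ 0.00070333,  0.00168995,  0.00068628, -0.00089189,  0.00034702,
       -0.00022173,  0.00026289]), 'joint_torque': array([-6.62956222e-05, -5.96434522e+01,  1.60789076e+00, -2.81192476e+01,
        1.25276449e-02,  9.23612126e-03,  3.23968436e-05]), 'eef_pos': array([0.24815884, 0.62712237, 0.25232428]), 'tool_rot': array([-1.27419364e-04,  1.87298953e-01,  9.82302533e-01, -9.04831289e-04]), 'contact_force': array([-0.26510794, -0.69386977, -0.17862732]), 'torque': array([ 0.02875712, -0.00302284,  0.04440169]), 'grasp_force': 0.0, 'gripper_width': 1.001225325571877} 0.022
top [0.28998293 0.01063479 1.01538372] [ 0.06982713 -0.7027926   0.70506779 -0.06392287] [427.59190154   0.         275.51463638]
side [ 0.24031085 -0.67572089  0.7676579 ] [-0.37479787  0.91402436 -0.14674766  0.05050892] [406.36976125   0.         274.65136751]
```

View pics/top0.png

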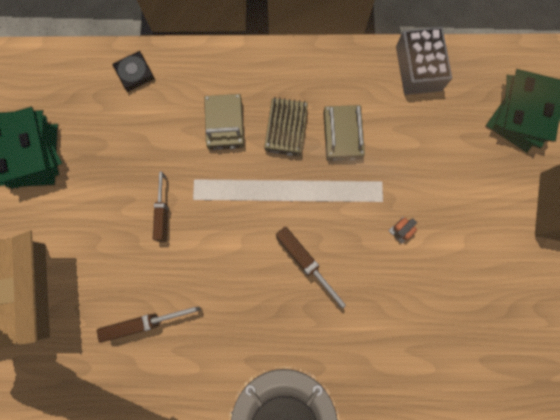

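View pics/side0.png

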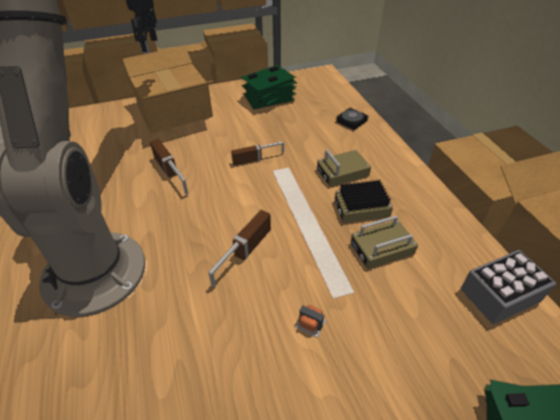

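Hook candidates in the top view are (160,210), (125,328) and (295,250). The upright one at (160,210) has its bent end away from the robot and lies opposite the coil at (403,230). Module candidates are (224,120), with a single cross bar, (287,127), with fins, and (345,132), with twin bars. I choose the hook at (160,210) and the module at (224,120), and check both in one close crop with measurements.

Run:
```python
from h import *
c=np.load("top0.npy",allow_pickle=True).item()
save(c,"crop0",(110,80,310,250),4)
hsv=cv2.cvtColor(c["img"],cv2.COLOR_RGB2HSV)
im=c["img"].astype(int)
def rect(m,box,name,z):
    k=np.zeros_like(m); x0,y0,x1,y1=box; k[y0:y1,x0:x1]=m[y0:y1,x0:x1]
    cs,_=cv2.findContours(k,cv2.RETR_EXTERNAL,cv2.CHAIN_APPROX_NONE); b=max(cs,key=cv2.contourArea)
    r=cv2.boxPoints(cv2.minAreaRect(b)); P=np.array([ray(c,*p,z)[:2] for p in r])
    print(name,"px",r.round(1).tolist(),"\n  world",P.round(4).tolist(),"ctr",P.mean(0).round(4),"sides",np.linalg.norm(P[1]-P[0]).round(4),np.linalg.norm(P[2]-P[1]).round(4))
dark=((im.sum(2)<210)&(im[...,0]>im[...,2]+8)).astype(np.uint8)
for n,b in dict(h1=(145,165,180,250),h2=(85,305,160,350),h3=(265,220,325,280)).items(): rect(dark,b,n,.046)
pale=((hsv[...,1]<70)&(hsv[...,2]>150)).astype(np.uint8); rect(pale,(180,165,400,215),"tape",0)
for p in [(224,120),(212,105),(287,127),(345,132),(160,180),(210,150),(216,190)]: print(p,hsv[p[1],p[0]],im[p[1],p[0]])
```

```text
h1 px [[153.39999389648438, 241.60000610351562], [155.39999389648438, 203.39999389648438], [169.1999969482422, 204.1999969482422], [167.1999969482422, 242.3000030517578]] 
  world [[0.3995, 0.2972], [0.4882, 0.2971], [0.4864, 0.2649], [0.3977, 0.2656]] ctr [0.443  0.2812] sides 0.0888 0.0322
h2 px [[96.0999984741211, 329.29998779296875], [140.0, 317.3999938964844], [143.8000030517578, 331.5], [99.9000015258789, 343.29998779296875]] 
  world [[0.2065, 0.4134], [0.2316, 0.3181], [0.2018, 0.308], [0.1769, 0.4028]] ctr [0.2042 0.3606] sides 0.0986 0.0315
h3 px [[273.79998779296875, 237.0], [285.29998779296875, 227.1999969482422], [313.79998779296875, 260.8999938964844], [302.20001220703125, 270.6000061035156]] 
  world [[0.4091, 0.0227], [0.4314, -0.0037], [0.3546, -0.0674], [0.3329, -0.0411]] ctr [ 0.382  -0.0224] sides 0.0346 0.0998
tape px [[192.89999389648438, 199.3000030517578], [193.1999969482422, 178.6999969482422], [382.20001220703125, 180.89999389648438], [382.0, 201.39999389648438]] 
  world [[0.5077, 0.2197], [0.5592, 0.2209], [0.5515, -0.2419], [0.5003, -0.2388]] ctr [ 0.5297 -0.01  ] sides 0.0515 0.4629
(224, 120) [ 20  82 146] [146 130  99]
(212, 105) [ 20  84 143] [143 128  96]
(287, 127) [20 86 95] [95 84 63]
(345, 132) [ 20  84 133] [133 119  89]
(160, 180) [ 17  26 154] [154 147 138]
(210, 150) [ 16 106  91] [91 73 53]
(216, 190) [ 17  35 203] [203 191 175]
```

View pics/crop0.png

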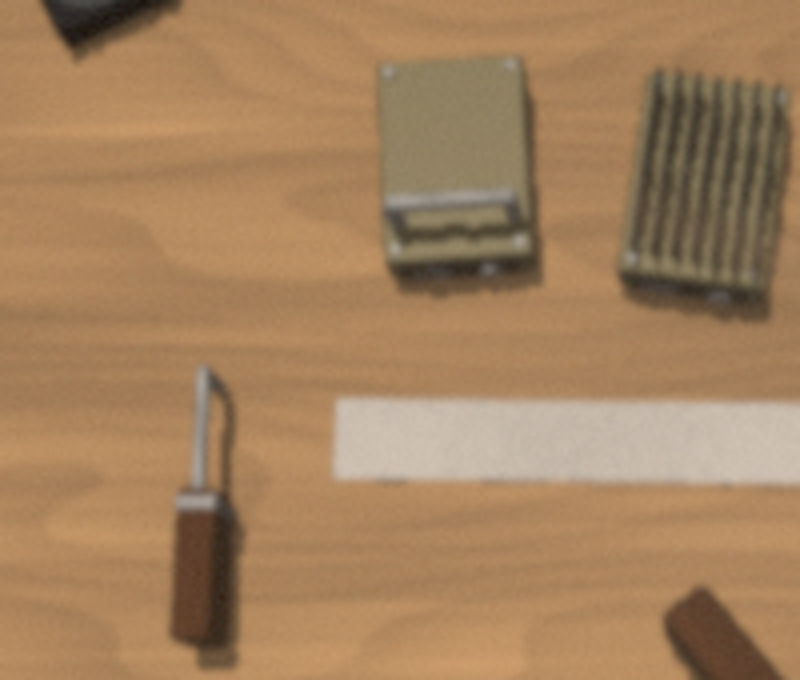

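The crop shows the slender hook, with its grip at about (160,222) and its bend at about (161,173). The module has one cross bar from (207,131) to (239,128). Choice confirmed: its grip measures about 90 mm, while the other hooks have about 99 mm.

Run:
```python
from h import *
c=np.load("top0.npy",allow_pickle=True).item()
w=lambda x,y,z: ray(c,110+x/4-.375,80+y/4-.375,z)[:2]
n=w(193,637,.046); f=w(200,490,.046); r0=w(199,480,.045); r1=w(206,366,.045)
print("grip",n,f,np.linalg.norm(f-n),"rod",r0,r1,"near-to-rodend",np.linalg.norm(r1-n), "(expect .164)")
d=r1-n; print("yaw",np.degrees(np.arctan2(d[1],d[0])),"yaw grip",np.degrees(np.arctan2(*(f-n)[::-1])))
A=np.array([w(380,62,.036),w(522,57,.036),w(535,255,.036),w(390,262,.036)])
print("top",A.round(4).tolist(),"ctr",A.mean(0),[np.linalg.norm(A[i]-A[i-1]).round(4) for i in range(4)])
e=A[:2].mean(0)-A[2:].mean(0); print("yaw mod",np.degrees(np.arctan2(e[1],e[0])), (A.mean(0)-.065*e/np.linalg.norm(e)))
b=np.array([w(388,203,.069),w(515,193,.069)]); print("bar",b,b.mean(0),"vs",A.mean(0)-.04*e/np.linalg.norm(e))
# second view: side
s=np.load("side0.npy",allow_pickle=True).item()
save(s,"crop1",(215,110,385,210),4.5)
print("side proj: grip ctr",proj(s,[*(n+f)/2,.046]),"bend",proj(s,[*r1,.045]),"bar",proj(s,[*b[0],.069]),proj(s,[*b[1],.069]))
```

```text
grip [0.40567483 0.28724068] [0.49132206 0.28741117] 0.0856473992791605 rod [0.49746883 0.28856873] [0.56608523 0.28778888] near-to-rodend 0.1604113353767351 (expect .164)
yaw 0.19580561133956023 yaw grip 0.11405244948505228
top [[0.7618, 0.1924], [0.7645, 0.105], [0.6368, 0.0955], [0.6328, 0.1826]] ctr [0.6989831  0.14387553] [np.float64(0.1293), np.float64(0.0874), np.float64(0.1281), np.float64(0.0872)]
yaw mod 4.285681089636736 [0.63416485 0.13901811]
bar [[0.65743693 0.17901465]
 [0.66318142 0.10478961]] [0.66030917 0.14190213] vs [0.65909495 0.14088635]
side proj: grip ctr [246.30750088 148.18925824] bend [283.88510705 140.67358074] bar [326.57328751 148.69708155] [339.19421668 163.77029484]
```

View pics/crop1.png

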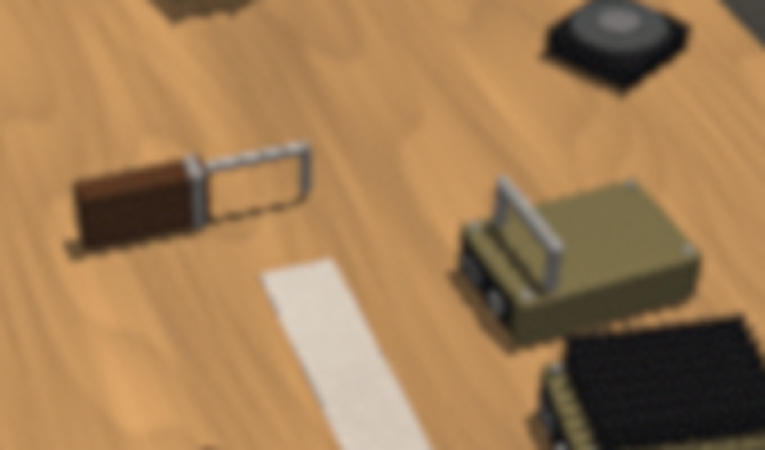

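Measured: the hook origin is at about (0.447, 0.287) with yaw about 0, and rod length and height fit the sizes given. The module has its front at (0.634, 0.139), yaw 4.3°, and its bar at (0.660, 0.141). The tape's centre line at that y is at x of about 0.532. The side view agrees with these. Moving above the grip.

Emit:
jog_arm(
  deltas=[
    [0.02,-0.034,0,0,0,0.0375,1],
    [0.02,-0.034,0,0,0,0.0375,1],
    [0.02,-0.034,0,0,0,0.0375,1],
    [0.02,-0.034,0,0,0,0.0375,1],
    [0.02,-0.034,0,0,0,0.0375,1],
    [0.02,-0.034,0,0,0,0.0375,1],
    [0.02,-0.034,0,0,0,0.0375,1],
    [0.02,-0.034,0,0,0,0.0375,1],
    [0.02,-0.034,0,0,0,0.0375,1],
    [0.02,-0.034,0,0,0,0.0375,1],
  ],
  newtons=60,
)

```text
t: 1.1
eef_pos: [0.4487, 0.286, 0.2531]
tool_rot: [-0.0, 0.0, 1.0, -0.0]
contact_force: [0.8, 0.8, 0.4]
gripper_width: 1.0
grasp_force: 0.0
```

Emit:
jog_arm(
  deltas=[
    [0,0,-0.03,0,0,0,1],
    [0,0,-0.03,0,0,0,1],
    [0,0,-0.03,0,0,0,1],
    [0,0,-0.03,0,0,0,1],
    [0,0,0,0,0,0,1],
    [0,0,0,0,0,0,1],
  ],
)

```text
t: 1.7
eef_pos: [0.4482, 0.2875, 0.1334]
tool_rot: [-0.0, 0.001, 1.0, -0.0]
contact_force: [1.2, -0.1, 0.3]
gripper_width: 0.997
grasp_force: 0.0
```

Run:
```python
from h import *
o=bot.get_obs(); print(o["eef_pos"],R.from_quat(o["tool_rot"][[1,2,3,0]]).as_matrix().round(3),o["q"].round(2))
c=cam("wrist"); save(c,"w1"); np.save("w1.npy",c,allow_pickle=True); print(c["eye"])
```

```text
[0.44824009 0.28749958 0.13340338] [[-1.     0.002 -0.001]
 [ 0.002  1.    -0.001]
 [ 0.001 -0.001 -1.   ]] [-0.75  0.4   0.07  2.01 -0.04  0.74  0.92]
[0.38096871 0.28820834 0.25330431]
```

View pics/w1.png

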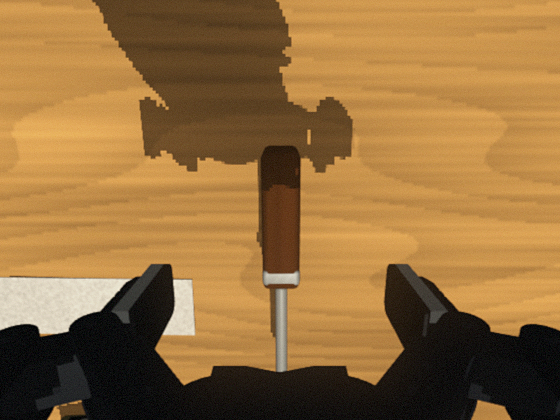

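The wrist view shows the grip from about (281,148) to (282,285) with the rod running down the picture, centred between the jaws and aligned with them.

Run:
```python
from h import *
c=np.load("w1.npy",allow_pickle=True).item()
for p,z in [((281,147),.046),((282,272),.046),((282,286),.046),((263,230),.046),((299,230),.046),((281.5,360),.045)]: print(p,ray(c,*p,z).round(4))
```

```text
(281, 147) [0.4004 0.2889 0.046 ]
(282, 272) [0.4794 0.2895 0.046 ]
(282, 286) [0.4893 0.2895 0.046 ]
(263, 230) [0.4511 0.2777 0.046 ]
(299, 230) [0.4511 0.3    0.046 ]
(281.5, 360) [0.5462 0.2892 0.045 ]
```

Grip spans x from 0.400 to 0.490 (90 mm, as it must), so the origin is (0.445, 0.289).

Emit:
jog_arm(
  deltas=[
    [-0.003,0.0015,-0.02,0,0,0,1],
    [0,0,-0.02,0,0,0,1],
    [0,0,-0.02,0,0,0,1],
    [0,0,-0.02,0,0,0,1],
    [0,0,-0.015,0,0,0,1],
    [0,0,-0.006,0,0,0,1],
    [0,0,0,0,0,0,1],
    [0,0,0,0,0,0,0.5],
    [0,0,0,0,0,0,0],
    [0,0,0,0,0,0,0],
  ],
  newtons=60,
)

```text
t: 2.75
eef_pos: [0.4458, 0.2895, 0.0331]
tool_rot: [0.001, 0.001, 1.0, 0.0]
contact_force: [0.8, 0.1, 0.9]
gripper_width: 0.517
grasp_force: 0.0
```

Emit:
jog_arm(
  deltas=[
    [0,0,0,0,0,0,0],
    [0,0,0,0,0,0,0],
    [0,0,0,0,0,0,0],
    [0,0,0,0,0,0,0],
  ],
)

```text
t: 3.15
eef_pos: [0.4456, 0.2894, 0.0329]
tool_rot: [0.0, 0.001, 1.0, 0.0]
contact_force: [-1.6, -0.2, 6.6]
gripper_width: 0.275
grasp_force: 59.7
```

Gripped (opening about 23 mm). Lifting and carrying the tip over and behind the bar.

Emit:
jog_arm(
  deltas=[
    [0,0,0.01,0,0,0,0],
    [0,0,0.03,0,0,0,0],
    [0,0,0.03,0,0,0,0],
    [0,0,0.03,0,0,0,0],
    [0,0,0,0,0,0,0],
    [0,0,0,0,0,0,0],
  ],
)

```text
t: 3.75
eef_pos: [0.4453, 0.2892, 0.1329]
tool_rot: [0.0, 0.001, 1.0, 0.0]
contact_force: [-0.1, 0.2, -2.7]
gripper_width: 0.273
grasp_force: 59.2
```

Emit:
jog_arm(
  deltas=[
    [0.01,-0.012,0,0,0,0.0075,0],
    [0.014,-0.018,0,0,0,0.0075,0],
    [0.014,-0.018,0,0,0,0.0075,0],
    [0.014,-0.018,0,0,0,0.0075,0],
    [0.014,-0.018,0,0,0,0.0075,0],
    [0.014,-0.018,0,0,0,0.0075,0],
    [0.014,-0.018,0,0,0,0.0075,0],
    [0.014,-0.018,0,0,0,0.0075,0],
    [0.012,-0.014,0,0,0,0.0075,0],
    [0.004,-0.003,0,0,0,0.0075,0],
  ],
)

```text
t: 4.75
eef_pos: [0.5694, 0.1313, 0.1307]
tool_rot: [-0.001, -0.035, 0.999, -0.001]
contact_force: [-0.2, 0.2, -2.7]
gripper_width: 0.274
grasp_force: 59.1
```

Emit:
jog_arm(
  deltas=[
    [0,0,0,0,0,0,0],
    [0,0,0,0,0,0,0],
    [0,0,0,0,0,0,0],
  ],
)

```text
t: 5.05
eef_pos: [0.5684, 0.1355, 0.1319]
tool_rot: [-0.001, -0.038, 0.999, 0.0]
contact_force: [0.7, -0.2, -1.5]
gripper_width: 0.275
grasp_force: 59.1
```

Run:
```python
from h import *
c=cam("side"); save(c,"crop2",(250,60,420,200),4.5); np.save("s2.npy",c,allow_pickle=True)
o=bot.get_obs(); print(o["eef_pos"],o["tool_rot"],o["gripper_width"])
p=o["eef_pos"]; M=R.from_quat(o["tool_rot"][[1,2,3,0]]).as_matrix(); f=-M[:,0]; up=-M[:,2]
org=p-.033*up-.0005*f; tip=org+.115*f+.003*up; print("tip expected",tip,"px",proj(c,tip),"bend",proj(c,org+.115*f+.041*up))
```

```text
[0.568535   0.13539193 0.13208194] [-4.02810218e-04 -3.74649906e-02  9.99297841e-01  1.94549389e-04] 0.27066453558291
tip expected [0.68268894 0.14397616 0.10199144] px [340.99264668 144.34606179] bend [342.41013282 132.67351199]
```

View pics/crop2.png

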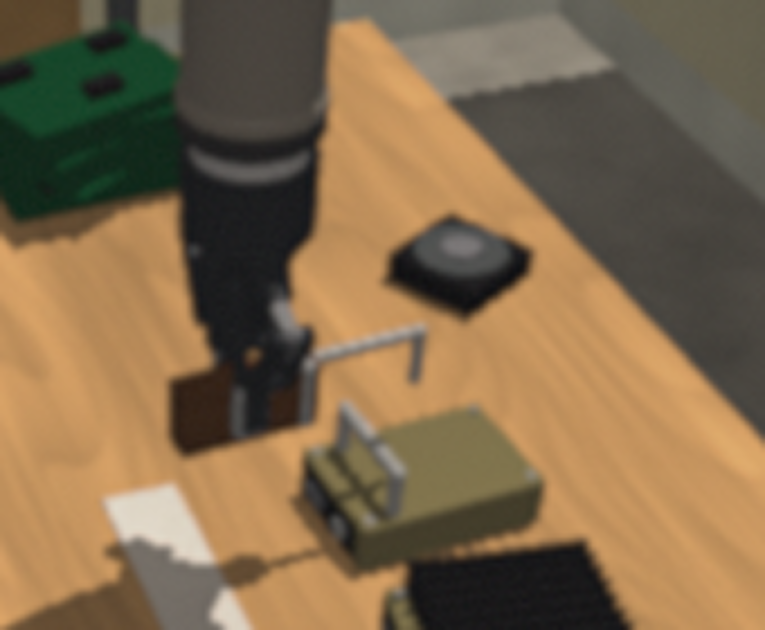

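The hook hangs straight; its tip at (342,144) lies within 1 px of the expected pixel, and the bar at (327,149) to (339,164) is in front of it. Lowering the tip to 46 mm (the top is at 36 mm).

Emit:
jog_arm(
  deltas=[
    [0,0,-0.014,0,0,0,0],
    [0,0,-0.014,0,0,0,0],
    [0,0,-0.014,0,0,0,0],
    [0,0,-0.012,0,0,0,0],
    [0,0,0,0,0,0,0],
    [0,0,0,0,0,0,0],
    [0,0,0,0,0,0,0],
  ],
)

```text
t: 5.8
eef_pos: [0.5698, 0.1342, 0.0787]
tool_rot: [0.0, -0.037, 0.999, 0.0]
contact_force: [0.3, 0.2, -2.6]
gripper_width: 0.269
grasp_force: 59.1
```

Emit:
jog_arm(
  deltas=[
    [-0.005,0,0,0,0,0,0],
    [-0.005,-0.0005,0,0,0,0,0],
    [-0.005,-0.0005,0,0,0,0,0],
    [-0.005,-0.0005,0,0,0,0,0],
    [-0.005,-0.0005,0,0,0,0,0],
    [-0.005,-0.0005,0,0,0,0,0],
    [-0.005,-0.0005,0,0,0,0,0],
    [-0.005,-0.0005,0,0,0,0,0],
  ],
)

```text
t: 6.6
eef_pos: [0.5296, 0.1307, 0.0786]
tool_rot: [0.001, -0.037, 0.999, 0.0]
contact_force: [4.1, 0.3, -3.2]
gripper_width: 0.276
grasp_force: 58.9
```

Emit:
jog_arm(
  deltas=[
    [-0.006,-0.0005,0,0,0,0,0],
    [-0.006,-0.0005,0,0,0,0,0],
    [-0.006,-0.0005,0,0,0,0,0],
    [-0.006,-0.0005,0,0,0,0,0],
    [-0.006,-0.0005,0,0,0,0,0],
    [-0.006,-0.0005,0,0,0,0,0],
    [-0.006,-0.0005,0,0,0,0,0],
    [-0.006,-0.0005,0,0,0,0,0],
    [-0.006,-0.0005,0,0,0,0,0],
    [-0.006,-0.0005,0,0,0,0,0],
  ],
)

```text
t: 7.6
eef_pos: [0.469, 0.1257, 0.0784]
tool_rot: [0.0, -0.037, 0.999, 0.0]
contact_force: [5.1, 0.9, -2.0]
gripper_width: 0.274
grasp_force: 59.0
```

Run:
```python
from h import *
c=cam("side"); save(c,"crop3",(210,80,380,220),4.5); np.save("s3.npy",c,allow_pickle=True)
t=cam("top"); np.save("t3.npy",t,allow_pickle=True)
print(bot.get_obs()["eef_pos"])
a=c["img"][80:220,210:380]; b=t["img"][90:230,130:300]
v=np.vstack([cv2.resize(x,None,fx=2.1,fy=2.1,interpolation=3) for x in (a,b)])[...,::-1]
cv2.imwrite("pics/both3.png",v); print(v.shape)
```

```text
[0.46799943 0.12546915 0.07818271]
(588, 357, 3)
```

View pics/both3.png

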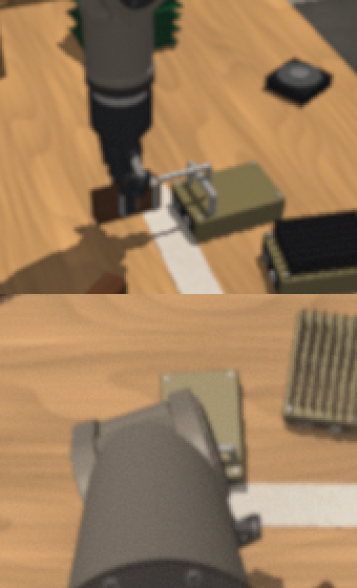

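The hook's bent end is behind the bar and is dragging the module (5 N). Its rear corners show in the top view at (208,129) and (244,127), and its front is reaching the tape. Checking the distance left.

Run:
```python
from h import *
t=np.load("t3.npy",allow_pickle=True).item()
a,b=[ray(t,*p,.036)[:2] for p in ((207.4,128.2),(244.3,126.8))]
d=b-a; L=np.linalg.norm(d); n=np.array([d[1],-d[0]])/L; n*=np.sign(n[0]); m=(a+b)/2-.13*n
print(a,b,L,"front",m,"fwd",n,"target x",.5297+(m[1]+.01)*.0165)
```

```text
[0.67579907 0.18316117] [0.67886193 0.09374768] 0.08946593821935761 front [0.5474067  0.13400388] fwd [0.99941381 0.03423497] target x 0.532076064018907
```

Front at 0.547 agrees with the kinematic estimate of 0.548, so 15 mm remain.

Emit:
jog_arm(
  deltas=[
    [-0.003,-0.0002,0,0,0,0,0],
    [-0.004,-0.0003,0,0,0,0,0],
    [-0.004,-0.0003,0,0,0,0,0],
    [-0.003,-0.0002,0,0,0,0,0],
    [0,0,0,0,0,0,0],
    [0,0,0,0,0,0,0],
    [0,0,0,0,0,0,0],
  ],
)

```text
t: 8.4
eef_pos: [0.4546, 0.1245, 0.0781]
tool_rot: [-0.001, -0.037, 0.999, -0.0]
contact_force: [-0.4, 0.2, -2.9]
gripper_width: 0.271
grasp_force: 59.0
```

Run:
```python
from h import *
t=cam("top"); im=t["img"]
hsv=cv2.cvtColor(im,cv2.COLOR_RGB2HSV)
print(bot.get_obs()["eef_pos"])
for x in (212,220,238): print(x,[(y,im[y,x].tolist()) for y in range(125,142,1)][::2])
np.save("t4.npy",t,allow_pickle=True)
```

```text
[0.45464408 0.12450459 0.07808125]
212 [(125, [186, 144, 100]), (127, [189, 144, 102]), (129, [192, 147, 101]), (131, [193, 149, 105]), (133, [170, 148, 109]), (135, [165, 148, 114]), (137, [161, 145, 111]), (139, [165, 149, 115]), (141, [163, 148, 112])]
220 [(125, [185, 142, 98]), (127, [191, 148, 104]), (129, [192, 145, 99]), (131, [184, 144, 101]), (133, [165, 144, 108]), (135, [163, 147, 113]), (137, [163, 148, 112]), (139, [163, 149, 115]), (141, [161, 147, 113])]
238 [(125, [184, 141, 98]), (127, [190, 145, 101]), (129, [190, 147, 102]), (131, [169, 142, 106]), (133, [169, 154, 123]), (135, [163, 150, 116]), (137, [165, 148, 114]), (139, [167, 151, 115]), (141, [165, 150, 113])]
```

Run:
```python
from h import *
for f in ("t3","t4"):
    t=np.load(f+".npy",allow_pickle=True).item(); im=t["img"].astype(float)
    for x in (212,238):
        col=im[110:150,x-1:x+2,0].mean(1)-im[110:150,x-1:x+2,2].mean(1)  # R-B: wood ~87, steel ~50
        y=110+next(i for i in range(5,40) if col[i]<68 and col[i+1]<66); print(f,x,y,ray(t,x,y-.5,.036)[:2])
```

```text
t3 212 128 [0.67752597 0.17204788]
t3 238 126 [0.68228147 0.10906736]
t4 212 133 [0.66475429 0.17172105]
t4 238 131 [0.66949393 0.10888681]
```

Rear edge is at 0.667, so the front is at 0.537, 5 mm from the tape's centre line. Unhooking: a little forward, then up, then back to the hook's old place.

Emit:
jog_arm(
  deltas=[
    [0.005,0.0004,0,0,0,0,0],
    [0.006,0.0004,0,0,0,0,0],
    [0,0,0,0,0,0,0],
    [0,0,0.01,0,0,0,0],
    [0,0,0.02,0,0,0,0],
    [0,0,0.02,0,0,0,0],
    [0,0,0.02,0,0,0,0],
    [0,0,0,0,0,0,0],
    [0,0,0,0,0,0,0],
  ],
)

```text
t: 9.35
eef_pos: [0.4663, 0.1255, 0.1486]
tool_rot: [0.0, -0.037, 0.999, 0.0]
contact_force: [-0.2, -0.5, -1.7]
gripper_width: 0.274
grasp_force: 59.1
```

Emit:
jog_arm(
  deltas=[
    [0,0.012,0,0,0,0,0],
    [0,0.02,0,0,0,-0.0125,0],
    [-0.003,0.02,0,0,0,-0.0125,0],
    [-0.003,0.02,0,0,0,-0.0125,0],
    [-0.003,0.02,0,0,0,-0.0125,0],
    [-0.003,0.02,0,0,0,-0.0125,0],
    [-0.003,0.02,0,0,0,-0.0125,0],
    [-0.003,0.02,0,0,0,0,0],
    [0,0.012,0,0,0,0,0],
    [0,0,0,0,0,0,0],
  ],
)

```text
t: 10.35
eef_pos: [0.4475, 0.2917, 0.1475]
tool_rot: [-0.0, -0.001, 1.0, 0.0]
contact_force: [-0.2, -0.4, -2.1]
gripper_width: 0.274
grasp_force: 59.1
```

Emit:
jog_arm(
  deltas=[
    [0,0,-0.01,0,0,0,0],
    [0,0,-0.02,0,0,0,0],
    [0,0,-0.02,0,0,0,0],
    [0,0,-0.02,0,0,0,0],
    [0,0,-0.015,0,0,0,0],
    [0,0,-0.01,0,0,0,0],
    [0,0,-0.005,0,0,0,0],
    [0,0,0,0,0,0,0],
    [0,0,0,0,0,0,0],
  ],
)

```text
t: 11.25
eef_pos: [0.4488, 0.2894, 0.0487]
tool_rot: [0.0, 0.001, 1.0, 0.0]
contact_force: [-0.4, -0.1, -1.3]
gripper_width: 0.273
grasp_force: 59.1
```

Run:
```python
from h import *
s=cam("side"); t=cam("top"); print(bot.get_obs()["eef_pos"])
a=s["img"][100:220,200:380]; b=t["img"][80:260,120:390]
v=np.vstack([cv2.resize(a,(600,300),interpolation=3)[:,:], cv2.resize(b,(600,300),interpolation=3)])[...,::-1]
cv2.imwrite("pics/both5.png",v)
```

```text
[0.44886055 0.28975134 0.04903786]
```

View pics/both5.png

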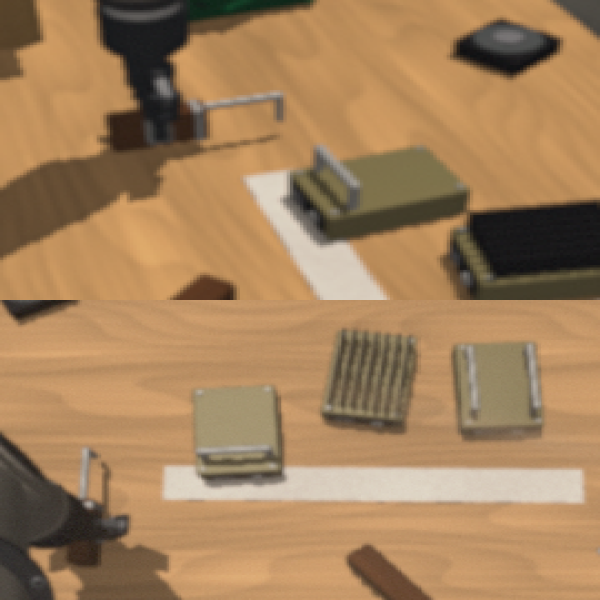

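The hook hangs level above its old place. The module's front lies on the tape, near panel pixel (240,478) with the tape's rows at 466–500, and the others have not moved. Lowering the last 16 mm.

Emit:
jog_arm(
  deltas=[
    [0,0,-0.005,0,0,0,0],
    [0,0,-0.005,0,0,0,0],
    [0,0,-0.003,0,0,0,0],
    [0,0,-0.001,0,0,0,0],
    [0,0,-0.001,0,0,0,0],
    [0,0,0,0,0,0,0],
    [0,0,0,0,0,0,0],
  ],
)

```text
t: 12.05
eef_pos: [0.4484, 0.2895, 0.0334]
tool_rot: [0.0, 0.001, 1.0, 0.0]
contact_force: [0.3, 0.7, -1.5]
gripper_width: 0.272
grasp_force: 59.1
```

Emit:
jog_arm(
  deltas=[
    [0,0,-0.001,0,0,0,0],
    [0,0,0,0,0,0,0],
    [0,0,0,0,0,0,0],
  ],
)

```text
t: 12.35
eef_pos: [0.4485, 0.2896, 0.0329]
tool_rot: [0.0, 0.001, 1.0, 0.0]
contact_force: [-2.2, -1.1, 6.0]
gripper_width: 0.276
grasp_force: 59.9
```

The hook is on the bench (force turned from -2 to +6 N). Opening gently and retreating upwards.

Emit:
jog_arm(
  deltas=[
    [0,0,0,0,0,0,0.35],
    [0,0,0,0,0,0,0.5],
    [0,0,0,0,0,0,0.8],
    [0,0,0,0,0,0,1],
    [0,0,0,0,0,0,1],
    [0,0,0,0,0,0,1],
    [0,0,0,0,0,0,1],
  ],
)

```text
t: 13.05
eef_pos: [0.4484, 0.2894, 0.0323]
tool_rot: [-0.0, 0.001, 1.0, -0.0]
contact_force: [-0.5, 0.1, 0.4]
gripper_width: 1.003
grasp_force: 0.0
```

Emit:
jog_arm(
  deltas=[
    [0,0,0.01,0,0,0,1],
    [0,0,0.02,0,0,0,1],
    [0,0,0.03,0,0,0,1],
    [0,0,0.03,0,0,0,1],
    [0,0,0.03,0,0,0,1],
    [0,0,0.03,0,0,0,1],
    [0,0,0,0,0,0,1],
    [0,0,0,0,0,0,1],
  ],
)

```text
t: 13.85
eef_pos: [0.4486, 0.2897, 0.1834]
tool_rot: [0.001, 0.001, 1.0, 0.001]
contact_force: [-0.6, 0.5, -0.5]
gripper_width: 1.002
grasp_force: 0.0
```

Run:
```python
from h import *
s=cam("side"); save(s,"s6",(190,80,430,260),3); o=bot.get_obs(); print(o["eef_pos"],o["contact_force"])
```

```text
[0.44802591 0.28924837 0.18229578] [-0.30740669 -0.44115829  0.09707439]
```

View pics/s6.png

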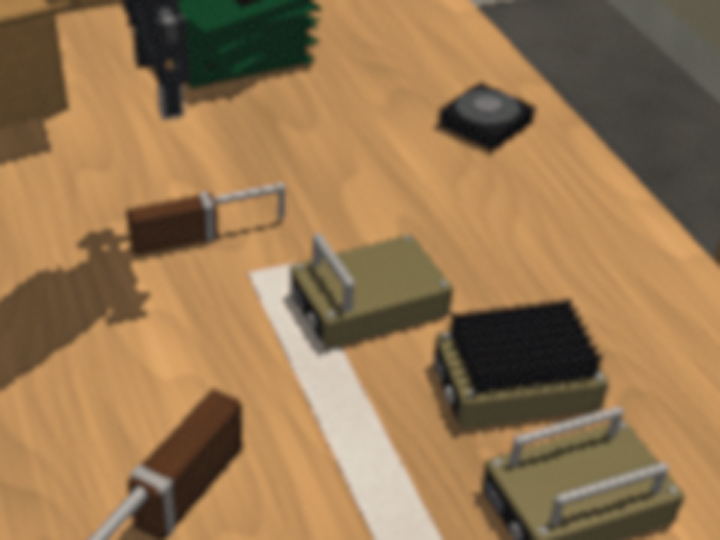

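The hook lies flat at (170,225) in the crop, the module's front is on the tape at about (310,325), and the gripper is clear. Handing in.

```bash
python3 -c "
from station import bot
print(bot.hand_in())"
```

```text
the job is handed in; nothing more can be done
None
```

I dragged the single-handle module until its front edge was on the tape, about 5 mm from the centre line as measured. I then laid the hook back on the bench where it came from and handed the job in at about 14 s; the hand-in gave no verdict.

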